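# Find the socket that fits the terminal nut of a current test set

## Task

Swing the test set's carry handle back off its terminal panel until it clicks into its rear end stop. Then find the socket in the tray that fits the nut of the middle output terminal and push it fully down onto that nut, upright, with any socket you tried and rejected standing back in the tray. Finish while still holding the right socket gripped and seated on the nut, ready for the ratchet, and leave the other things on the bench alone.

Things in the scene. Friction and masses are not known exactly. Their poses are not given: they have to be found in the camera images.
- carry_handle (a joint): angle (rad) of the test set's U-shaped carry handle. 0: folded right forward over the terminals (starts 0.2 to 0.45); grows as the bar goes up and over to the rear; 2.15: rear end stop, bar behind the case. Moving it takes 3 to 6 N at the bar. A spring detent: let go between 0.7 and 1.5 it may drop forward again; past 1.9 it snaps into the end stop, and about 5 N at the bar pulls it out.
- handle_grip (a point): middle of the handle's crossbar, on its axis: a round bar 16 mm thick, 256 mm long, along the test set's y axis. It runs on a 105 mm arc about handle_pivot: in the test set's axes it lies at x = -0.105 cos(0.60 + angle), z = 0.105 sin(0.60 + angle) from the pivot.
- handle_pivot (a point): point on the handle's hinge axis (the test set's y axis) half-way between the case's sides, 62 mm above the bench, 75 mm behind the middle terminal; its axes are the test set's.
- tester: the current test set, fixed to the bench: a grey case 200 mm (its x) by 240 mm (its y) by 80 mm high, aluminium panel on top with three output terminals in a row along y, 60 mm apart; origin under its centre, x points to its rear, z up.
- terminal (a point): the middle terminal: point on its axis at panel height (80 mm up), at x = -45 mm, y = 0 in the case; axes as the test set's. Here a steel hex nut 8 to 11 mm high with a chamfered top sits on the panel, corners towards +x and -x; its stud rises 4 mm above it. It is a 13, 17 or 22 mm nut: which one changes from set to set; the other two terminals have the other sizes.
- collar_top (a point): centre of the top of the fixed round insulating collar about the middle nut, 18 mm above the panel. Its bore is 3.6 mm wider than the right socket, its mouth flared 3 mm more all round. A socket too large stops in the mouth, 16 to 18 mm up; one too small goes in but stops on the nut, 7 to 11 mm up; the right one goes down to the panel (if turned wrongly it hangs 5 to 7 mm up).
- tray_in (a point): centre of the inner floor of the fixed sheet-steel socket tray, 3 mm above the bench: 174 mm along its x axis, 50 mm along y, walls 14 mm high and 3 mm thick, divided along x into three places 57 mm apart (at x = -0.057, 0, 0.057), each about 54 by 44 mm inside.
- socket_a_centre (a point): centre (half-way up) of a plain dark steel hexagon socket for 13 mm nuts (across flats), a cylinder 20 mm across, 65 mm high, about 110 g, standing mouth down in any place of the tray, turned any way; z up. The mouth's opening: six-sided, 24 mm deep, 1.5 mm wider than its nut (goes on within 6 degrees); its corners lie on its own +x and -x and every 60 degrees.
- socket_b_centre (a point): centre (half-way up) of a plain dark steel hexagon socket for 17 mm nuts (across flats), a cylinder 27 mm across, 65 mm high, about 180 g, standing mouth down in any place of the tray, turned any way; z up. The mouth's opening: six-sided, 24 mm deep, 1.5 mm wider than its nut (goes on within 6 degrees); its corners lie on its own +x and -x and every 60 degrees.
- socket_c_centre (a point): centre (half-way up) of a plain dark steel hexagon socket for 22 mm nuts (across flats), a cylinder 34 mm across, 65 mm high, about 260 g, standing mouth down in any place of the tray, turned any way; z up. The mouth's opening: six-sided, 24 mm deep, 1.5 mm wider than its nut (goes on within 6 degrees); its corners lie on its own +x and -x and every 60 degrees.
- socket_a: the 20 mm thick socket; origin at the centre of its mouth
- socket_b: the 27 mm thick socket; origin at the centre of its mouth
- socket_c: the 34 mm thick socket; origin at the centre of its mouth
- multimeter: bystander: black multimeter, 185 x 88 x 48 mm, lying flat to the right of the test set; origin under its centre
- ratchet: bystander: steel ratchet handle, 225 mm long, 40 mm high, lying left of the tray; origin under its middle
- solder_spool: bystander: spool of solder standing on its flange, 62 mm across, 44 mm high; origin under its centre
- flux_jar: bystander: white jar with a black cap, 56 mm across, 75 mm high; origin under its centre
Things that resemble listed ones, but are neither listed nor needed, are in the scene too. Leave any pink look-alike of the socket_b alone.

How it is judged:
By the outcome, as a careful person would: the job done as asked, in the order asked, and still so for the second after the job is handed in, while the arm keeps its last pose, push and grip.
It also fails if it takes over 72 s, if anything falls off the work surface, if the arm or the gripper's body presses on something with over 40 N, if the wrist force passes 120 N, or if a joint passes its speed limit or range.

## Robot

A 6-joint arm with a two-finger parallel gripper is mounted at the origin on the work surface. World frame = base frame: x ahead of the robot, y to its left, z up, the work surface at z = 0. Lengths are in mm, angles in rad, forces in N, time in s.
With the tool pointing down it reaches from about 350 to 875 mm from the base axis. Payload 4.2 kg.
Tool frame: the origin (TCP) lies at the very end of the fingers, on their centre line; the grasp point (between the pads) lies 19 mm behind it (arm.grip_point_offset is the distance from the TCP to the grasp point, in mm); z points along the fingers, y is the direction in which the jaws open and shut (so a half turn about z gives the same grasp; the last joint's range is limited). The gripper opens to 85 mm and grips with 20 to 120 N. Pads are 22 mm wide; open, the fingers measure 114 mm over their backs; the gripper's body (76 mm by 85 mm) begins 54 mm behind the grasp point. The pads swing forward as they close: fully open they stand 13 mm farther back than shut.
Start: joints at [-1.034, 0.385, 0.008, 0, -1.194, -0.259], TCP at [171.417, -601.012, 231.312] pointing down, gripper open.
Joint ranges: [-3.14, 3.14], [-1.21, 2.06], [-1.07, 1.41], [-3.16, 2.05], [-2.99, -0.16], [-3.1, 3.1]. Speed limits (rad/s): [2.79, 2.79, 3.14, 3.14, 3.14, 3.14].

## Interface

Orientations are given as a unit quaternion [x, y, z, w].
In Python, from bench import arm gives the robot as it stands.
- The arm moves only by the tool drive_tool, never from a script. Its argument "steps" is a list of rows, each a list of 5 numbers: the shift along the tool's x, y, z in m, then the turn about the tool's z in degrees, then the finger opening in m, from 0 to 0.0854. A call has 1 to 20 rows; each row shifts and turns the commanded pose from where the row before left it, along the tool's axes as they then stand; what a row does not reach is not made up. A row lasts 1/10 s, in which the tool goes at most 50 mm and 8.59 degrees, less where a joint would pass 70% of its speed; a pose out of reach is approached as far as the arm can. A call is refused whole if a number of a shift passes 0.05 or a number of a turn 8.59, either way. A call with a gripper value outside its range is refused whole. The fingers move at their own pace and stop on an object; the grip force is fixed at half the most. Time passes only in rows, so rows that do not move let the fingers close. It gives the time, the measured TCP pose, the force and the opening at its end, in the units of the state.
- arm.read_state(): the state, without advancing time (a new reading comes with each control period).
- arm.get_image(name): name is "side" or "top"; returns (picture, depth): 384x512x3 uint8, blue, green, red; 384x512 float32, mm along the optical axis (not along the pixel's ray), 0 where there is no reading.
- arm.camera_params(name): a dict with "K" (3x3 intrinsics, pixels), "dist" ([k1, k2, p1, p2, k3] as OpenCV has them; the pictures are not rectified), "world_to_cam" (4x4, takes a point from world to camera coordinates). Camera axes: x right, y up, looking along -z (the intrinsics and any distortion apply to the point x, -y, -z); pixel columns grow to the right and rows downward; lengths in mm; the calibration is good to about 2 mm. A picture is of the moment at which its call begins. camera_params takes no time and is no camera call.
- arm.job_done(): hands the job in, once; it reports no verdict.
The state is a dict: "clock": time; "joints": joint angles; "joint_vel": joint speeds; "joint_efforts": joint torques, N m; "position": TCP position; "ee_rot": TCP orientation; "contact_force": force on the tool from outside, world axes, zero at the start; "wrist_torque": the same for the moment, N m; "gripper_width": finger opening in mm.
Only numpy, scipy, OpenCV 4.12 (cv2) and the standard library are available. Lean on these libraries where they do the work, as an engineer would, in place of code of your own. Each camera call takes 0.05 s, during which the arm holds its last target.

## Working session

There is one attempt and no reset: what is moved stays moved. The work goes in short steps, Python scripts to look and compute and a tool call to move; the robot and the scene stay as the last step left them, time stands still between calls to the robot, and variables do not carry over. Pictures are saved under pics/ and viewed, and the job is handed in when it is done.

Besides the shell and the picture viewer there is one more tool, called after ">>>" as a command line: name --pt "numbers of a row" for each row, then --argument value for the rest. drive_tool: Moves the arm, as the interface text tells. Its arguments: {"type":"object","properties":{"steps":{"type":"array"}},"required":["steps"]}

```bash
mkdir -p pics
cat > h.py <<'E'
import numpy as np, cv2
from bench import arm
def cam(n): 
    p=arm.camera_params(n); return np.array(p["K"],float),np.array(p["dist"],float),np.array(p["world_to_cam"],float)
def ray(n,uv):
    K,d,T=cam(n); u=cv2.undistortPoints(np.array(uv,float).reshape(-1,1,2),K,d).reshape(-1,2)
    R=T[:3,:3];t=T[:3,3]; o=-R.T@t
    dirs=np.c_[u[:,0],-u[:,1],-np.ones(len(u))]@R
    return o,dirs
def onplane(n,uv,z):
    o,d=ray(n,uv); return o+d*((z-o[2])/d[:,2])[:,None]
def proj(n,P):
    K,d,T=cam(n); P=np.array(P,float).reshape(-1,3); c=P@T[:3,:3].T+T[:3,3]
    c=c*[1,-1,-1]; return cv2.projectPoints(c,np.zeros(3),np.zeros(3),K,d)[0].reshape(-1,2)
def cloud(n,dep):
    v,u=np.mgrid[:384,:512]; o,d=ray(n,np.c_[u.ravel(),v.ravel()])
    return (o+d*dep.reshape(-1,1)).reshape(384,512,3)
E
python3 - <<'E'
from h import *
for n in("top","side"):
    im,d=arm.get_image(n); cv2.imwrite(f"pics/{n}0.png",im); np.savez(f"pics/{n}0.npz",im=im,d=d)
    K,di,T=cam(n); print(n,K.tolist(),di,(-T[:3,:3].T@T[:3,3]),(d>0).mean())
print(arm.read_state())
E
```

```text
top [[418.94359024832505, 0.0, 256.53945844736006], [0.0, 418.94359024832505, 192.86052523369708], [0.0, 0.0, 1.0]] [-0.06466058  0.          0.          0.          0.        ] [ 375.87958062   26.52571357 1294.44137922] 0.9960581461588541
side [[431.5419932651864, 0.0, 248.83080096480995], [0.0, 431.5419932651864, 193.770101943654], [0.0, 0.0, 1.0]] [0.00835712 0.         0.         0.         0.        ] [362.88690247 975.79258648 937.39188405] 0.9957733154296875
{'clock': 0.1, 'joints': array([-1.03439021e+00,  3.85465182e-01,  6.76556326e-03, -4.13229319e-04,
       -1.19400621e+00, -2.58590879e-01]), 'joint_vel': array([-2.68882143e-04, -2.65023457e-03,  2.78922363e-03,  1.33826725e-03,
        1.42252381e-03, -7.80760341e-05]), 'joint_efforts': array([ 6.96786683e-04, -3.93318486e+01,  1.88931191e+01,  4.19803530e+00,
       -2.58781351e-03,  9.57758800e-06]), 'position': array([ 171.2722273 , -600.53358816,  230.34414864]), 'ee_rot': array([-1.38385800e-01,  9.90377919e-01,  9.54655026e-04, -1.92521889e-04]), 'contact_force': array([-0.20030917,  0.23757852,  0.00756932]), 'wrist_torque': array([ 0.00034202,  0.04668686, -0.00447229]), 'gripper_width': 85.4109830537974}
```

View pics/top0.png

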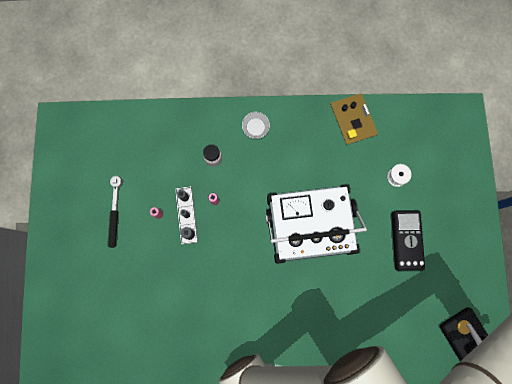

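View pics/side0.png

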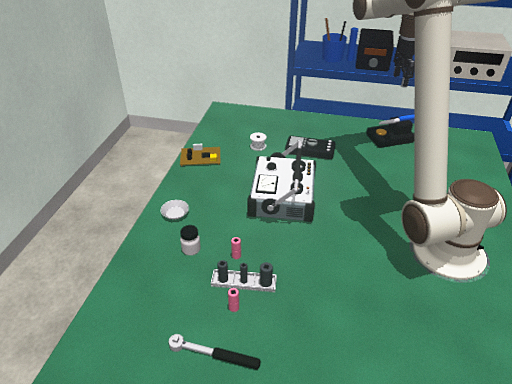

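Run:
```python
from h import *
a=np.load("pics/top0.npz")["im"]; b=np.load("pics/side0.npz")["im"]
c=cv2.resize(a[175:270,260:375],None,fx=5,fy=5,interpolation=cv2.INTER_CUBIC); cv2.imwrite("pics/c1.png",c)
c=cv2.resize(a[180:250,140:230],None,fx=6,fy=6,interpolation=cv2.INTER_CUBIC); 
c2=cv2.resize(b[225:320,195:290],None,fx=4,fy=4,interpolation=cv2.INTER_CUBIC)
cv2.imwrite("pics/c2.png",c);cv2.imwrite("pics/c3.png",c2)
c=cv2.resize(b[130:230,240:325],None,fx=6,fy=6,interpolation=cv2.INTER_CUBIC);cv2.imwrite("pics/c4.png",c)
# heights
P=cloud("top",np.load("pics/top0.npz")["d"])
for u,v in[(300,195),(350,190),(354,255),(280,258),(317,238),(296,240),(337,236),(366,229),(272,240),(183,196),(186,213),(188,232),(155,212),(213,198)]: print(u,v,P[v,u].round(0))
```

```text
300 195 [ 595. -106.   88.]
350 190 [ 610. -258.   72.]
354 255 [ 420. -274.    2.]
280 258 [414. -42.  82.]
317 238 [ 468. -150.   91.]
296 240 [460. -85. 139.]
337 236 [ 472. -207.   94.]
366 229 [ 486. -281.  139.]
272 240 [461. -18. 146.]
183 196 [603. 240.  69.]
186 213 [552. 231.  68.]
188 232 [496. 224.  68.]
155 212 [557. 324.  65.]
213 198 [595. 150.  68.]
```

View pics/c1.png

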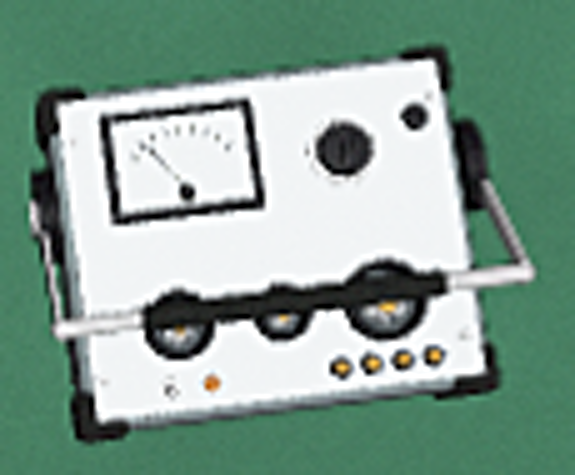

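View pics/c2.png

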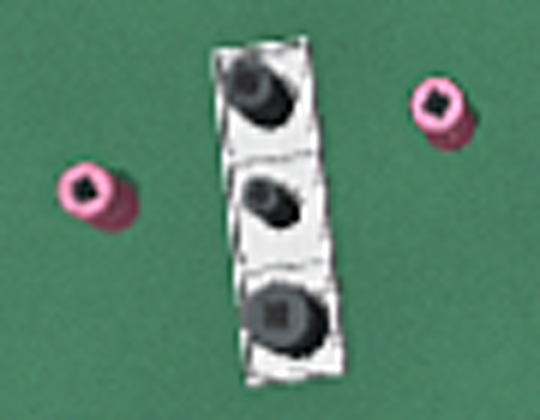

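View pics/c3.png

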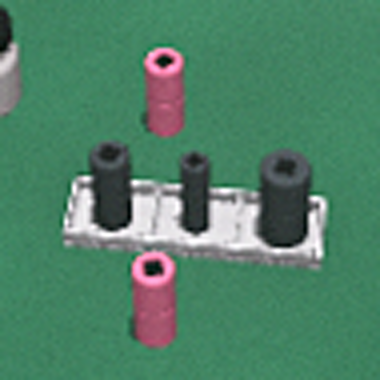

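View pics/c4.png

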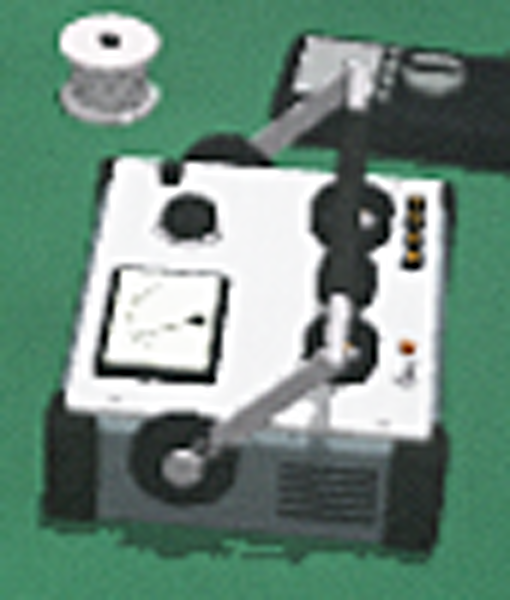

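```bash
cat > m1.py <<'E'
from h import *
def rect(n,im,box,z,thr=170):
    x0,y0,x1,y1=box; g=im[y0:y1,x0:x1].min(2); m=(g>thr).astype(np.uint8)
    c=max(cv2.findContours(m,cv2.RETR_EXTERNAL,cv2.CHAIN_APPROX_NONE)[0],key=cv2.contourArea)
    p=c[:,0]+[x0,y0]; w=onplane(n,p,z)[:,:2]
    r=cv2.minAreaRect(w.astype(np.float32)); return r,cv2.boxPoints(r)
if __name__=="__main__":
    a=np.load("pics/top0.npz")["im"]
    print(rect("top",a,(262,178,372,268),80))
    print(rect("top",a,(172,184,202,246),17,130))
    b=np.load("pics/side0.npz")["im"]
    print(rect("side",b,(205,260,280,300),17,130))
    # depth-based: handle points
    P=cloud("top",np.load("pics/top0.npz")["d"]); m=np.zeros(P.shape[:2],bool); m[222:250,258:375]=1
    q=P[m&(P[...,2]>115)&(P[...,2]<200)]; print(len(q),q.min(0),q.max(0))
    vx=np.polyfit(q[:,1],q[:,0],1); print(vx,np.median(q[:,2]))
    # socket tops
    for b_ in [(172,184,202,204),(172,204,202,222),(172,222,202,246),(145,200,165,222),(205,190,222,208)]:
        m[:]=0; m[b_[1]:b_[3],b_[0]:b_[2]]=1
        q=P[m&(P[...,2]>60)&(P[...,2]<76)]; print(len(q),q.mean(0),np.ptp(q,0),np.median(q,0))
    m[:]=0; m[222:256,285:352]=1
E
python3 m1.py
```

```text
(((516.3173828125, -153.18231201171875), (188.72315979003906, 279.6671447753906), 5.600193023681641), array([[ 408.76035 ,  -23.224552],
       [ 436.052   , -301.55685 ],
       [ 623.8744  , -283.14008 ],
       [ 596.58276 ,   -4.80777 ]], dtype=float32))
(((554.0708618164062, 240.2625732421875), (175.46783447265625, 49.772037506103516), 6.564209461212158), array([[464.0672 , 254.956  ],
       [469.75702, 205.51025],
       [644.0745 , 225.56915],
       [638.3847 , 275.0149 ]], dtype=float32))
(((553.7911376953125, 262.0555419921875), (174.7290802001953, 84.00091552734375), 6.496852397918701), array([[462.23532, 293.90112],
       [471.73996, 210.43962],
       [645.3469 , 230.20996],
       [635.8423 , 313.67145]], dtype=float32))
520 [ 455.83329832 -280.51099021  115.47736841] [506.45016344 -12.83611123 152.41833225]
[-9.07728375e-02  4.60848887e+02] 143.9747896366191
65 [611.87646682 246.41857894  67.89115454] [26.5599366  24.2692502  11.87566738] [612.25093748 246.15156922  67.95025467]
37 [555.2131098  239.72720738  66.93540822] [18.130691   19.07588109 13.06224242] [555.11353027 239.79080527  67.28963013]
107 [495.66617799 231.31156646  67.94590622] [30.20918345 33.44511473 13.0969204 ] [495.6300912  230.52014163  67.63538792]
59 [560.23187618 327.45420851  64.46355822] [24.41025109 23.00381499  9.29755999] [560.27489361 327.2502247   64.33118078]
61 [599.06798805 152.7200581   65.33385366] [25.03644739 24.38403026 11.17184204] [598.73730388 153.48381133  65.43985013]
```

Run:
```python
from h import *
z=np.load("pics/top0.npz");P=cloud("top",z["d"]);im=z["im"]
m=np.zeros(P.shape[:2],np.uint8); m[178:268,262:372]=1
m&=((im.min(2)>150)&(abs(P[...,2]-80)<15)).astype(np.uint8)
m=cv2.morphologyEx(m,cv2.MORPH_CLOSE,np.ones((5,5),np.uint8));m=cv2.morphologyEx(m,cv2.MORPH_OPEN,np.ones((9,9),np.uint8))
c=max(cv2.findContours(m,cv2.RETR_EXTERNAL,cv2.CHAIN_APPROX_NONE)[0],key=cv2.contourArea)[:,0]
w=onplane("top",c,80)[:,:2].astype(np.float32);r=cv2.minAreaRect(w);print(r)
th=np.radians(5.3);R=np.array([[np.cos(th),-np.sin(th)],[np.sin(th),np.cos(th)]])
l=w@R; print(l.min(0),l.max(0)); ctr=R@((l.min(0)+l.max(0))/2); print(ctr,"terminal",ctr+R@[-45,0],"pivot",ctr+R@[30,0])
print(proj("top",np.r_[ctr+R@[-45,0],98]))
```

```text
((515.2481689453125, -143.375), (189.3262481689453, 228.680908203125), 5.586019992828369)
[ 404.73093704 -304.96985248] [594.72744217 -75.88288518]
[ 515.18249205 -143.45195982] terminal [ 470.37488063 -147.60863626] pivot [ 545.05423299 -140.6808422 ]
[[316.52642702 236.88355814]]
```

>>> drive_tool --pt "-0.032 0.03 0 0 0" --pt "-0.032 0.03 0 0 0" --pt "-0.032 0.03 0 0 0" --pt "-0.032 0.03 0 0 0" --pt "-0.032 0.03 0 0 0" --pt "-0.032 0.03 0 0 0" --pt "-0.032 0.03 0 0 0" --pt "-0.032 0.03 0 0 0" --pt "-0.032 0.03 0 0 0" --pt "-0.032 0.03 0 0 0" --pt "-0.032 0.03 0 0 0" --pt "-0.03 0.03 0 0 0" --pt "0 0 0 5.3 0" --pt "0 0 0 5.3 0" --pt "0 0 0 0 0"

```text
clock: 1.6
position: [439.9, -149.5, 230.9]
ee_rot: [-0.047, 0.999, 0.0, -0.0]
contact_force: [-0.4, 0.8, -0.6]
gripper_width: -0.0
```

>>> drive_tool --pt "0 0 0.028 0 0" --pt "0 0 0.028 0 0" --pt "0 0 0.028 0 0" --pt "0 0 0.026 0 0" --pt "-0.008 0 0 0 0" --pt "-0.008 0 0 0 0" --pt "-0.008 0 -0.006 0 0" --pt "-0.008 0 -0.008 0 0" --pt "-0.008 0 -0.006 0 0"

```text
clock: 2.5
position: [480.6, -146.4, 142.7]
ee_rot: [-0.046, 0.999, -0.0, 0.0]
contact_force: [-1.9, -0.6, -2.4]
gripper_width: -0.2
```

Run:
```python
from h import *
im,d=arm.get_image("side"); cv2.imwrite("pics/s1.png",cv2.resize(im[80:260,200:380],None,fx=3,fy=3)); print(arm.read_state()["contact_force"])
```

```text
[-2.82098154  1.19976168  3.4652071 ]
```

View pics/s1.png

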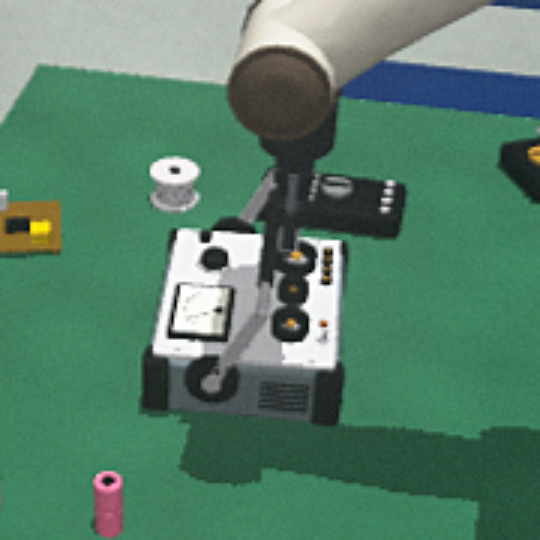

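The finger (~(280,240) in the crop) is behind the handle bar, which is rising and moving back as planned. I'll continue along the arc.

>>> drive_tool --pt "-0.01 0 -0.003 0 0" --pt "-0.01 0 -0.003 0 0" --pt "-0.01 0 -0.002 0 0" --pt "-0.01 0 -0.001 0 0" --pt "-0.01 0 0 0 0" --pt "-0.01 0 0.002 0 0" --pt "-0.01 0 0.002 0 0" --pt "-0.01 0 0.003 0 0" --pt "-0.01 0 0.005 0 0" --pt "-0.01 0 0.005 0 0" --pt "-0.01 0 0.006 0 0" --pt "-0.007 0 0.007 0 0" --pt "-0.006 0 0.007 0 0" --pt "-0.006 0 0.007 0 0" --pt "-0.005 0 0.006 0 0" --pt "-0.005 0 0.005 0 0" --pt "-0.003 0 0.003 0 0" --pt "0 0 0 0 0"

```text
clock: 4.35
position: [621.5, -133.1, 91.7]
ee_rot: [-0.046, 0.999, 0.0, -0.0]
contact_force: [-0.0, -0.7, -0.2]
gripper_width: 0.1
```

Run:
```python
from h import *
im,d=arm.get_image("side"); cv2.imwrite("pics/s2.png",cv2.resize(im[80:260,200:380],None,fx=3,fy=3)); print(arm.read_state()["contact_force"])
```

```text
[0.32566964 0.05448867 0.03953506]
```

View pics/s2.png

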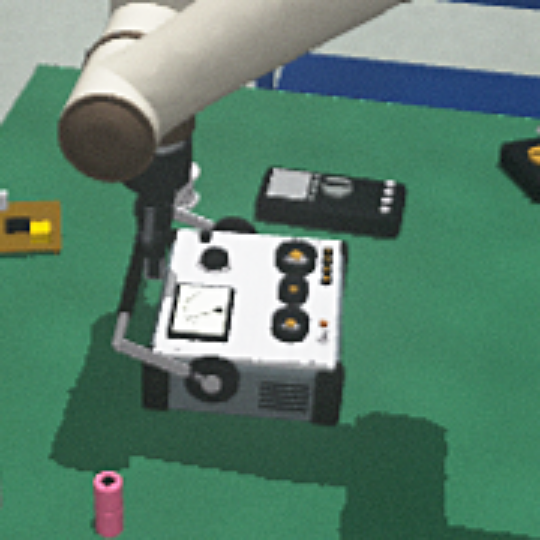

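>>> drive_tool --pt "0 0 -0.04 0 0" --pt "0 0 -0.04 0 0" --pt "0 0 -0.04 0 0" --pt "0.0035 0.042 0 0 0.06" --pt "0.0035 0.042 0 0 0.06" --pt "0.0035 0.042 0 0 0.06" --pt "0.0035 0.042 0 0 0.06" --pt "0.0035 0.042 0 0 0.06" --pt "0.0035 0.042 0 0 0.06" --pt "0 0 0 0 0.06"

```text
clock: 5.4
position: [576.3, 119.9, 213.1]
ee_rot: [-0.049, 0.999, 0.001, 0.001]
contact_force: [0.3, 0.6, -0.0]
gripper_width: 59.8
```

Run:
```python
from h import *
im,d=arm.get_image("top"); np.savez("pics/top1.npz",im=im,d=d); cv2.imwrite("pics/t1.png",cv2.resize(im[160:280,140:380],None,fx=3.3,fy=3.3,interpolation=cv2.INTER_CUBIC)); cv2.imwrite("pics/t1b.png",cv2.resize(im[220:256,280:352],None,fx=10,fy=10,interpolation=cv2.INTER_CUBIC))
im,d=arm.get_image("side"); np.savez("pics/side1.npz",im=im,d=d); cv2.imwrite("pics/s3.png",cv2.resize(im[150:230,240:325],None,fx=7,fy=7,interpolation=cv2.INTER_CUBIC))
```

```text
(no output)
```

View pics/t1.png

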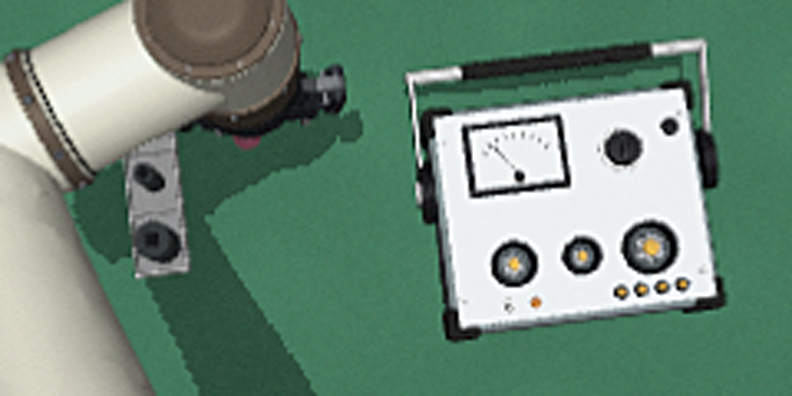

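View pics/t1b.png

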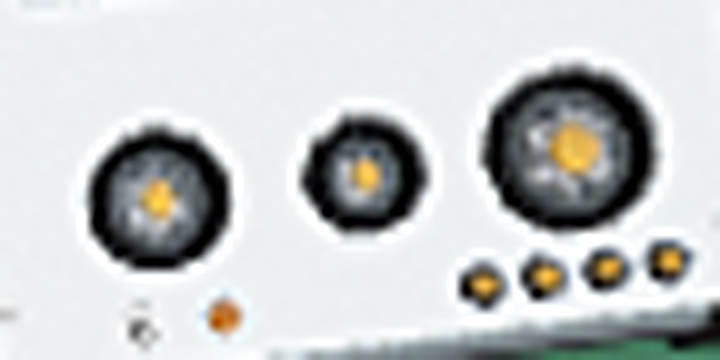

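View pics/s3.png

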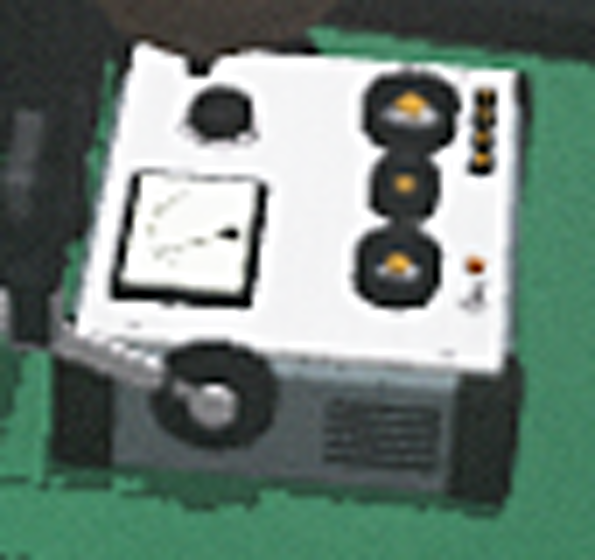

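Run:
```python
from h import *
a=np.load("pics/top1.npz")["im"];b=np.load("pics/side1.npz")["im"]
def blobs(im,box,f):
    x0,y0,x1,y1=box; m=f(im[y0:y1,x0:x1].astype(int)).astype(np.uint8)
    n,l,s,c=cv2.connectedComponentsWithStats(m)
    return [(s[i,4],(c[i]+[x0,y0]).round(2).tolist()) for i in range(1,n) if s[i,4]>2]
yel=lambda i:(i[...,2]-i[...,0]>50)&(i[...,1]-i[...,0]>20)
print("top yel",blobs(a,(280,220,352,256),yel)); print("side yel",blobs(b,(285,155,312,195),yel))
# collar outline: dark, external contour filled
g=cv2.cvtColor(a,cv2.COLOR_BGR2GRAY)[222:250,284:352]; m=(g<120).astype(np.uint8)
W=[]
for c in cv2.findContours(m,cv2.RETR_EXTERNAL,cv2.CHAIN_APPROX_NONE)[0]:
    if cv2.contourArea(c)<60: continue
    p=c[:,0]+[284,222]; w=onplane("top",p,98)[:,:2]; (cx,cy),r=cv2.minEnclosingCircle(w.astype(np.float32)); M=w.mean(0); W.append(M)
    print(p.mean(0),"mean",M.round(1),"enc",round(cx,1),round(cy,1),r, "area r",np.sqrt(cv2.contourArea(w.astype(np.float32))/np.pi))
W=np.array(sorted(W,key=lambda q:q[1])); d=W[-1]-W[0]; print("dist",np.linalg.norm(d),"yaw",np.degrees(np.arctan2(-d[0],d[1])),"mean",W.mean(0))
```

```text
top yel [(np.int32(18), [336.89, 234.28]), (np.int32(7), [316.29, 237.0]), (np.int32(10), [295.2, 239.5]), (np.int32(4), [346.5, 245.5]), (np.int32(5), [328.0, 248.0]), (np.int32(5), [334.2, 247.4]), (np.int32(4), [340.5, 246.5]), (np.int32(7), [302.0, 251.29])]
side yel [(np.int32(11), [298.18, 164.27]), (np.int32(3), [308.33, 172.33]), (np.int32(4), [297.5, 175.5]), (np.int32(8), [296.5, 187.0]), (np.int32(4), [307.5, 187.5])]
[295.32432432 239.7027027 ] mean [463.8 -86.7] enc 463.0 -87.2 20.529191970825195 area r 18.7141722746031
[316.     237.0625] mean [ 469.9 -146.1] enc 469.4 -146.0 17.303340911865234 area r 15.467502878675619
[336.33333333 234.66666667] mean [ 475.3 -204.8] enc 475.0 -205.0 24.606124877929688 area r 22.456172183791363
dist 118.63066448424445 yaw 5.561944963991239 mean [ 469.69374633 -145.84239131]
```

>>> drive_tool --pt "0.0032 0.0405 0 -1 0.06" --pt "0.0032 0.0405 0 0 0.06" --pt "0.0032 0.0405 0 0 0.06" --pt "0 0 0.04 0 0.06" --pt "0 0 0.04 0 0.06" --pt "0 0 0.02 0 0.06" --pt "0 0 0 0 0.06"

```text
clock: 6.2
position: [553.2, 233.1, 108.9]
ee_rot: [-0.054, 0.999, -0.002, -0.003]
contact_force: [0.8, 0.3, 0.1]
gripper_width: 59.8
```

Run:
```python
from h import *
print(arm.read_state()["position"],arm.read_state()["ee_rot"])
im,d=arm.get_image("side"); cv2.imwrite("pics/s4.png",cv2.resize(im[170:320,180:310],None,fx=4,fy=4,interpolation=cv2.INTER_CUBIC))
b=np.load("pics/side1.npz")["im"]; o=[(297.5,175.5),(298.18,164.27),(296.5,187)]
print(onplane("side",o,94.)); print(onplane("top",[(316.29,237),(336.89,234.28),(295.2,239.5)],94.))
# socket tops in side0 : dark mask near expected
print(proj("side",[[555,239.8,68],[495.6,231,68],[612,246,68]]))
```

```text
[553.17913307 233.06669591 108.94910054] [-0.05397417  0.99853512 -0.00192704 -0.00327027]
[[ 471.03569956 -142.30647363   94.        ]
 [ 477.95076585 -204.45700499   94.        ]
 [ 465.33880522  -82.57416672   94.        ]]
[[ 470.37428571 -147.49602653   94.        ]
 [ 476.70115013 -207.18516268   94.        ]
 [ 464.6923619   -86.72550247   94.        ]]
[[243.99684692 264.17222438]
 [266.71253327 265.61305812]
 [222.58904576 262.17629565]]
```

View pics/s4.png

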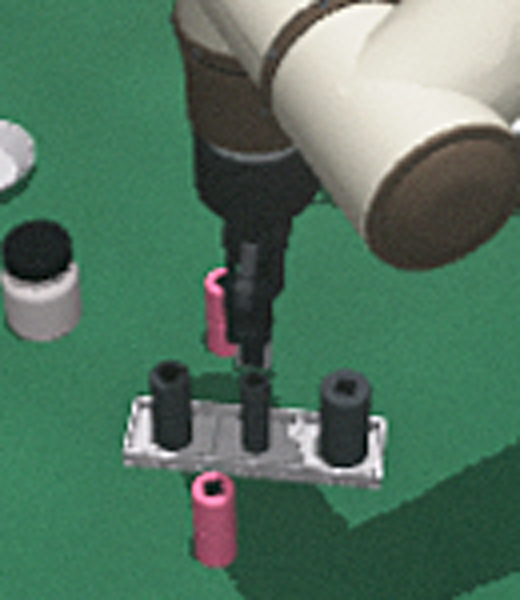

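>>> drive_tool --pt "-0.0025 0.0065 0 0 0.06" --pt "0 0 0 0 0.06" --pt "0 0 0.03 0 0.06" --pt "0 0 0.03 0 0.06" --pt "0 0 0.02 0 0.06" --pt "0 0 0 0 0.06"

```text
clock: 6.85
position: [555.5, 241.6, 30.7]
ee_rot: [-0.055, 0.998, -0.001, -0.002]
contact_force: [-0.0, -0.5, -0.9]
gripper_width: 59.9
```

>>> drive_tool --pt "0 0 0 0 0.01" --pt "0 0 0 0 0.01" --pt "0 0 0 0 0.01" --pt "0 0 0 0 0.01" --pt "0 0 0 0 0.01"

```text
clock: 7.35
position: [557.7, 243.0, 34.4]
ee_rot: [-0.055, 0.998, 0.001, 0.002]
contact_force: [-0.6, -0.3, 6.6]
gripper_width: 18.7
```

Run:
```python
from h import *
s=arm.read_state();print(s["position"],s["contact_force"],s["wrist_torque"],s["gripper_width"],s["joint_vel"].round(3))
im,d=arm.get_image("side"); cv2.imwrite("pics/s5.png",cv2.resize(im[190:310,190:300],None,fx=5,fy=5,interpolation=cv2.INTER_CUBIC))
s=arm.read_state();print(s["position"],s["contact_force"],s["wrist_torque"],s["gripper_width"])
```

```text
[557.67342903 243.04043659  34.36248197] [-0.64681625 -0.26635864  6.61883742] [-0.05874581  0.25790305  0.00931455] 18.685279543352657 [ 0.002 -0.001  0.001  0.001  0.    -0.001]
[557.6692258  243.07425732  34.36754778] [-0.4723707   0.18418055  6.32325795] [-0.05695575  0.29629103 -0.03704224] 18.798049475558425
```

View pics/s5.png

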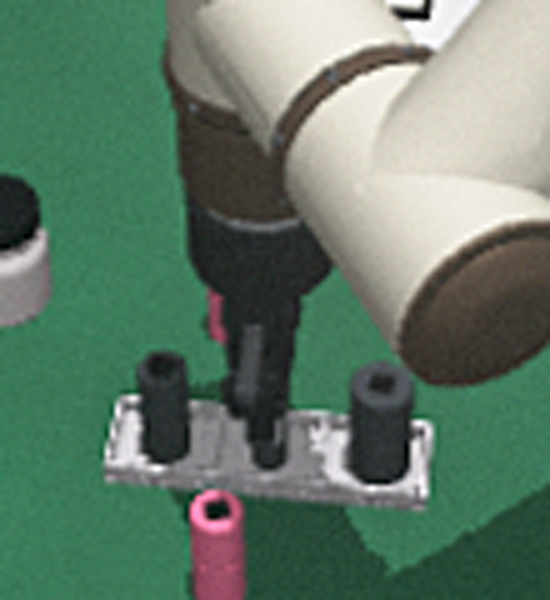

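>>> drive_tool --pt "0 0 -0.035 0 0.01" --pt "0 0 -0.035 0 0.01" --pt "0 0 -0.035 0 0.01" --pt "0 0 -0.03 0 0.01" --pt "0.0108 -0.0315 0 0 0.01" --pt "0.0108 -0.0315 0 0 0.01" --pt "0.0108 -0.0315 0 0 0.01" --pt "0.0108 -0.0315 0 0 0.01" --pt "0.0108 -0.0315 0 0 0.01" --pt "0.0108 -0.0315 0 0 0.01" --pt "0.0108 -0.0315 0 0 0.01" --pt "0.0108 -0.0315 0 0 0.01" --pt "0.0108 -0.0315 0 0 0.01" --pt "0.0108 -0.0315 0 0 0.01" --pt "0.0108 -0.0315 0 0 0.01" --pt "0.0108 -0.0315 0 0 0.01" --pt "0 0 0 0 0.01" --pt "0 0 0 0 0.01"

```text
clock: 9.2
position: [468.9, -148.1, 167.3]
ee_rot: [-0.054, 0.999, 0.0, 0.0]
contact_force: [0.1, 0.3, -1.2]
gripper_width: 18.5
```

Run:
```python
from h import *
s=arm.read_state();print(s["position"],s["ee_rot"],s["contact_force"],s["gripper_width"])
im,d=arm.get_image("side"); np.savez("pics/side2.npz",im=im,d=d);cv2.imwrite("pics/s6.png",cv2.resize(im[110:210,240:340],None,fx=6,fy=6,interpolation=cv2.INTER_CUBIC))
im,d=arm.get_image("top"); cv2.imwrite("pics/t6.png",im)
```

```text
[ 468.85911796 -148.11066245  167.28691892] [-5.41003546e-02  9.98535483e-01  2.02707993e-04  2.36974197e-05] [ 0.14149529  0.30381941 -1.21778752] 18.54468028990869
```

View pics/s6.png

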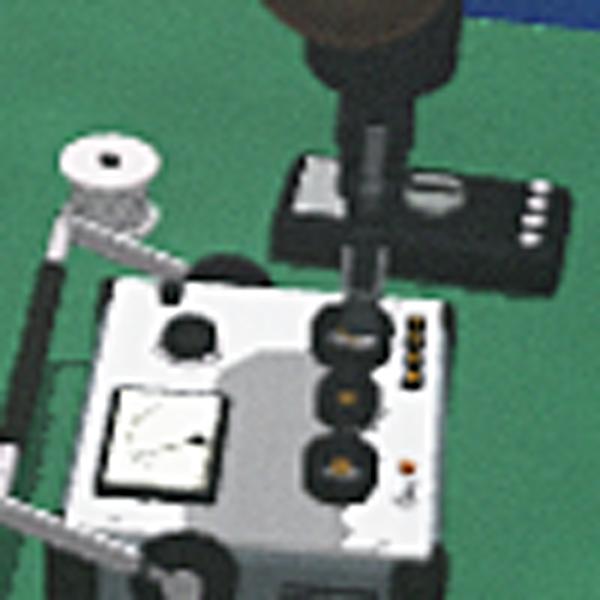

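View pics/t6.png

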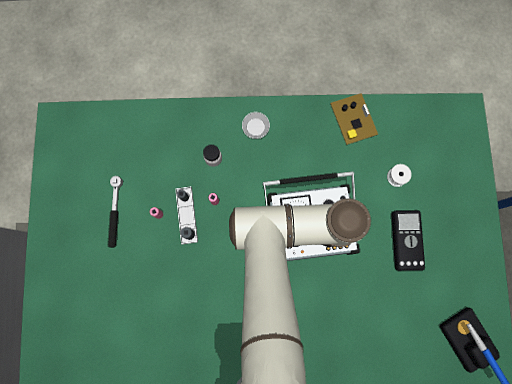

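Run:
```python
from h import *
p=arm.read_state()["position"]
print(proj("side",[[p[0],p[1],136.],[p[0],p[1],148],[470,-146.5,98],[470,-146.5,94],[471,-146.5,98]]))
im=np.load("pics/side2.npz")["im"]
cv2.imwrite("pics/s7.png",cv2.resize(im[140:200,280:325],None,fx=12,fy=12,interpolation=cv2.INTER_NEAREST))
g=im.max(2)
for r in range(150,166): print(r,g[r,288:316].tolist())
```

```text
[[299.14416733 164.12745532]
 [299.41036049 161.0326425 ]
 [298.09282891 173.79251083]
 [298.00823358 174.78128802]
 [297.7854329  173.75051366]]
150 [48, 45, 41, 47, 49, 47, 44, 47, 42, 52, 44, 45, 51, 41, 47, 45, 38, 46, 43, 50, 52, 51, 46, 49, 56, 49, 54, 50]
151 [49, 48, 50, 48, 47, 46, 46, 42, 48, 106, 84, 49, 52, 50, 51, 83, 76, 38, 44, 50, 41, 46, 48, 43, 42, 49, 50, 49]
152 [41, 42, 42, 41, 44, 45, 48, 39, 41, 114, 94, 54, 51, 51, 52, 118, 77, 37, 44, 41, 43, 39, 44, 42, 45, 42, 42, 46]
153 [57, 52, 44, 43, 37, 44, 42, 36, 44, 114, 87, 44, 46, 46, 54, 121, 82, 38, 37, 41, 40, 39, 46, 48, 38, 42, 42, 42]
154 [99, 77, 75, 83, 77, 66, 58, 55, 49, 117, 85, 46, 52, 42, 54, 107, 69, 35, 43, 40, 44, 42, 40, 44, 42, 42, 43, 43]
155 [131, 128, 134, 135, 131, 133, 131, 128, 102, 107, 71, 44, 50, 46, 64, 101, 58, 36, 39, 39, 37, 41, 40, 39, 38, 46, 38, 38]
156 [133, 137, 136, 136, 138, 138, 135, 143, 130, 110, 68, 45, 47, 46, 71, 103, 92, 78, 78, 65, 57, 63, 57, 46, 39, 30, 34, 38]
157 [127, 123, 118, 124, 124, 125, 128, 129, 126, 110, 65, 38, 46, 41, 80, 117, 129, 130, 131, 129, 133, 9
[... 389 characters left out ...]
 239, 215, 250, 255, 255, 255, 255, 255, 177, 76, 110]
161 [244, 245, 248, 255, 243, 131, 39, 27, 33, 47, 56, 61, 62, 57, 52, 100, 229, 244, 235, 255, 255, 255, 255, 255, 255, 156, 28, 74]
162 [245, 246, 251, 255, 156, 39, 38, 44, 39, 56, 62, 66, 64, 65, 56, 31, 88, 207, 255, 235, 182, 187, 194, 254, 250, 132, 30, 49]
163 [244, 246, 255, 209, 67, 27, 44, 42, 46, 59, 61, 68, 64, 65, 58, 42, 21, 145, 255, 190, 58, 109, 70, 250, 252, 138, 26, 44]
164 [244, 247, 255, 187, 40, 37, 41, 40, 62, 59, 59, 58, 61, 64, 60, 46, 35, 76, 255, 188, 13, 38, 20, 253, 255, 159, 37, 45]
165 [244, 247, 255, 189, 39, 38, 57, 94, 97, 88, 55, 54, 53, 48, 52, 39, 32, 51, 255, 201, 94, 80, 106, 255, 255, 198, 74, 40]
```

View pics/s7.png

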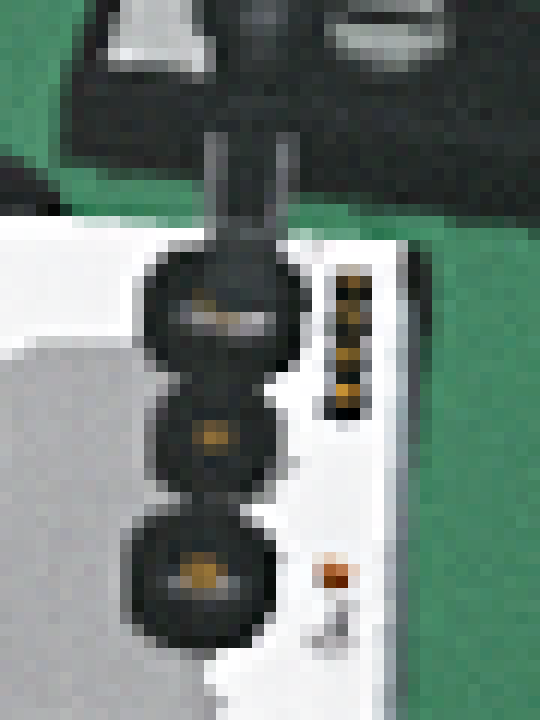

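>>> drive_tool --pt "-0.0025 0.0008 0 0.7 0.01" --pt "0 0 0.012 0 0.01" --pt "0 0 0.012 0 0.01" --pt "0 0 0.01 0 0.01" --pt "0 0 0.002 0 0.01" --pt "0 0 0.002 0 0.01" --pt "0 0 0.002 0 0.01" --pt "0 0 0.002 0 0.01" --pt "0 0 0 0 0.01"

```text
clock: 10.2
position: [471.7, -146.5, 125.3]
ee_rot: [-0.049, 0.999, 0.0, 0.0]
contact_force: [-0.1, 0.7, -1.4]
gripper_width: 18.4
```

>>> drive_tool --pt "0 0 0.002 0 0.01" --pt "0 0 0.002 0 0.01" --pt "0 0 0.002 0 0.01" --pt "0 0 0 0 0.01"

```text
clock: 10.6
position: [471.5, -146.6, 119.0]
ee_rot: [-0.049, 0.999, 0.0, -0.0]
contact_force: [0.2, -0.4, -0.9]
gripper_width: 18.2
```

>>> drive_tool --pt "0 0 0.002 0 0.01" --pt "0 0 0.002 0 0.01" --pt "0 0 0 0 0.01"

```text
clock: 10.9
position: [472.0, -146.6, 115.6]
ee_rot: [-0.049, 0.999, -0.0, 0.0]
contact_force: [-0.7, 0.3, 2.0]
gripper_width: 18.5
```

>>> drive_tool --pt "0 0 0.002 0 0.01" --pt "0 0 0.002 0 0.01" --pt "0 0 0 0 0.01"

```text
clock: 11.2
position: [472.6, -146.3, 111.4]
ee_rot: [-0.049, 0.999, 0.0, 0.001]
contact_force: [2.3, 1.9, 0.0]
gripper_width: 18.5
```

>>> drive_tool --pt "0 0 0.0015 0 0.01" --pt "0 0 0.0015 0 0.01" --pt "0 0 0 0 0.01"

```text
clock: 11.5
position: [472.9, -146.4, 111.2]
ee_rot: [-0.05, 0.999, -0.0, 0.001]
contact_force: [-4.1, 5.0, 18.0]
gripper_width: 18.7
```

Run:
```python
from h import *
s=arm.read_state();print(s["position"],s["ee_rot"],s["contact_force"],s["wrist_torque"],s["gripper_width"])
im,d=arm.get_image("side"); np.savez("pics/side3.npz",im=im,d=d);cv2.imwrite("pics/s8.png",cv2.resize(im[125:205,260:330],None,fx=8,fy=8,interpolation=cv2.INTER_CUBIC))
print(proj("side",[[472,-146.5,98],[472,-146.5,111],[472,-146.5,145]]))
```

```text
[ 472.94059993 -146.39261286  111.17970098] [-4.97561741e-02  9.98760434e-01 -4.32940808e-04  1.31583987e-03] [-4.08857526  5.02779475 17.97492591] [ 1.68879237  1.18482532 -0.06357764] 18.674425933580597
[[297.4781179  173.70852732]
 [297.75148594 170.47021956]
 [298.48237346 161.81473886]]
```

View pics/s8.png

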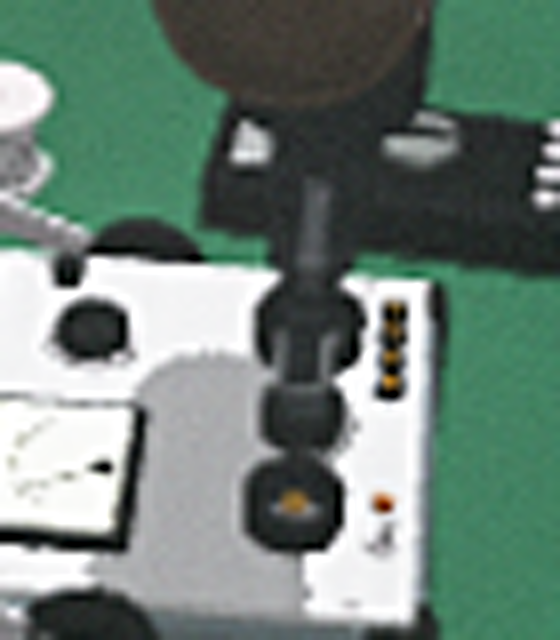

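>>> drive_tool --pt "0.0005 0.0005 -0.001 0 0.01" --pt "0 0 0 4 0.01" --pt "0 0 0 4 0.01" --pt "0 0 0 0 0.01"

```text
clock: 11.95
position: [472.8, -146.5, 111.3]
ee_rot: [0.021, 1.0, -0.001, 0.002]
contact_force: [-0.0, 0.2, 9.7]
gripper_width: 18.6
```

Run:
```python
from h import *
s=arm.read_state();print(s["position"],s["ee_rot"],s["contact_force"],s["wrist_torque"],s["joints"])
```

```text
[ 472.80593866 -146.53614192  111.30095456] [ 2.06301386e-02  9.99785191e-01 -6.72211778e-04  1.87521984e-03] [-0.04517883  0.21991258  9.72779232] [ 0.2845762   0.15263598 -0.03449967] [ 0.02915151  0.29314875 -0.47361172  0.00213124 -0.8003581  -1.64269261]
```

>>> drive_tool --pt "0 0 0 4 0.01" --pt "0 0 0 4 0.01" --pt "0 0 0 0 0.01"

```text
clock: 12.25
position: [472.9, -146.7, 111.3]
ee_rot: [0.09, 0.996, -0.001, 0.002]
contact_force: [-0.3, 0.4, 8.7]
gripper_width: 17.9
```

Run:
```python
from h import *
s=arm.read_state();print(s["position"],s["ee_rot"],s["contact_force"],s["wrist_torque"])
```

```text
[ 472.87354328 -146.71057973  111.28535773] [ 9.03245484e-02  9.95910204e-01 -6.49959619e-04  1.97988999e-03] [-0.31874781  0.42291364  8.66964854] [0.08173266 0.11381136 0.00026491]
```

>>> drive_tool --pt "0 0 0 -4 0.01" --pt "0 0 0 -4 0.01" --pt "0 0 0 -4 0.01" --pt "0 0 0 -4 0.01" --pt "0 0 0 0 0.01"

```text
clock: 12.75
position: [472.9, -146.2, 111.3]
ee_rot: [-0.05, 0.999, -0.001, 0.002]
contact_force: [-0.1, 2.1, 10.9]
gripper_width: 18.2
```

Run:
```python
from h import *
s=arm.read_state();print(s["position"],s["ee_rot"],s["contact_force"],s["wrist_torque"],s["gripper_width"])
im,d=arm.get_image("side");cv2.imwrite("pics/s9.png",cv2.resize(im[125:205,260:330],None,fx=8,fy=8,interpolation=cv2.INTER_CUBIC))
```

```text
[ 472.87199317 -146.22472139  111.25895878] [-5.00759646e-02  9.98743375e-01 -5.07669033e-04  1.95200131e-03] [-0.12994101  2.13701774 10.85575463] [ 0.80099917  0.17555638 -0.00166984] 18.236338287817848
```

View pics/s9.png

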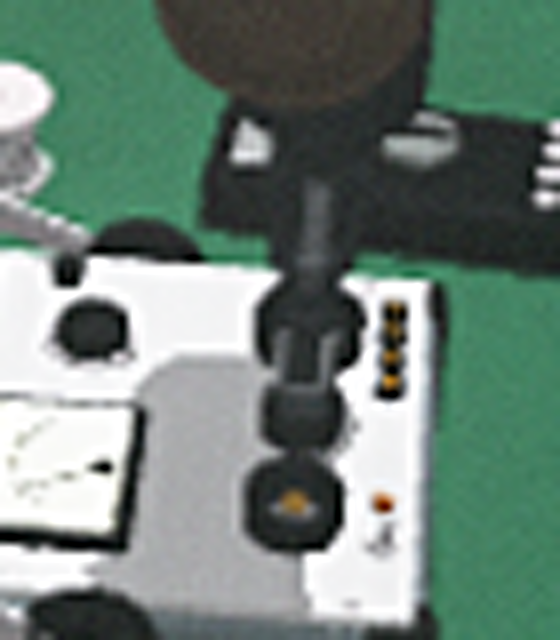

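The socket is in the collar with its mouth at about 80 mm, but the twist test showed no torque. I'll sweep the turn under light push to rule out hanging: if it is hanging it will drop further, and if it is seated nothing changes.

>>> drive_tool --pt "0 0 0 5 0.01" --pt "0 0 0 5 0.01" --pt "0 0 0 5 0.01" --pt "0 0 0 5 0.01" --pt "0 0 0 5 0.01" --pt "0 0 0 5 0.01" --pt "0 0 0 5 0.01"

```text
clock: 13.5
position: [472.7, -146.8, 111.3]
ee_rot: [0.254, 0.967, -0.0, 0.002]
contact_force: [-0.9, -0.7, 9.4]
gripper_width: 18.7
```

Run:
```python
from h import *
s=arm.read_state();print(s["position"],s["ee_rot"],s["contact_force"],s["wrist_torque"],s["gripper_width"],s["joint_efforts"])
```

```text
[ 472.72794061 -146.84578143  111.26633794] [ 2.54498882e-01  9.67071133e-01 -4.95813661e-04  1.87017779e-03] [-0.86886051 -0.71789876  9.41619783] [-0.26402729  0.25806255  0.07289028] 18.745827248156417 [  0.41382543 -25.75573504  12.05876648   1.9621101    0.24314074
   0.50549258]
```

>>> drive_tool --pt "0 0 0 5 0.01" --pt "0 0 0 5 0.01" --pt "0 0 0 5 0.01" --pt "0 0 0 5 0.01" --pt "0 0 0 5 0.01" --pt "0 0 0 0 0.01"

```text
clock: 14.1
position: [472.4, -147.1, 111.3]
ee_rot: [0.457, 0.89, -0.0, 0.002]
contact_force: [-1.9, -1.6, 9.9]
gripper_width: 18.4
```

Run:
```python
from h import *
s=arm.read_state();print(s["position"],s["ee_rot"],s["contact_force"],s["wrist_torque"],s["gripper_width"],s["joint_efforts"])
im,d=arm.get_image("side");cv2.imwrite("pics/s10.png",cv2.resize(im[125:205,260:330],None,fx=8,fy=8,interpolation=cv2.INTER_CUBIC))
```

```text
[ 472.35005835 -147.14286249  111.27557013] [ 4.56921168e-01  8.89505550e-01 -4.41434099e-04  1.65170506e-03] [-1.90019148 -1.60059952  9.92256724] [-0.54144044  0.35560385 -0.00811919] 18.42373519773519 [  1.04734495 -25.62954605  12.21967757   1.79832906   0.37419305
  -0.24395725]
```

View pics/s10.png

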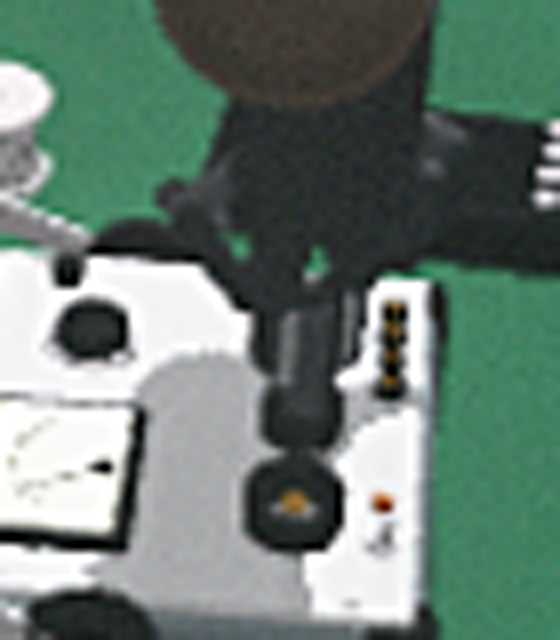

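>>> drive_tool --pt "0 0 -0.005 0 0.01" --pt "0 0 -0.005 0 0.01" --pt "0 0 -0.004 0 0.01" --pt "0 0 0 -6 0.01" --pt "0 0 0 -6 0.01" --pt "0 0 0 -6 0.01" --pt "0 0 0 -6 0.01" --pt "0 0 0 -6 0.01" --pt "0 0 0 0 0.01"

```text
clock: 15.05
position: [470.6, -145.8, 123.1]
ee_rot: [0.211, 0.977, 0.0, -0.001]
contact_force: [0.3, -0.6, -2.2]
gripper_width: 18.3
```

>>> drive_tool --pt "0 0 0.003 0 0.01" --pt "0 0 0.002 0 0.01" --pt "0 0 0.002 0 0.01" --pt "0 0 0.002 0 0.01" --pt "0 0 0 0 0.01"

```text
clock: 15.55
position: [471.4, -146.3, 115.4]
ee_rot: [0.211, 0.977, -0.0, 0.0]
contact_force: [-1.5, 1.6, 6.2]
gripper_width: 18.4
```

>>> drive_tool --pt "0 0 0.001 0 0.01" --pt "0 0 0 6 0.01" --pt "0 0 0 6 0.01" --pt "0 0 0 0 0.01"

```text
clock: 15.95
position: [472.3, -146.6, 113.9]
ee_rot: [0.312, 0.95, -0.0, 0.001]
contact_force: [1.5, -2.1, -0.7]
gripper_width: 18.4
```

>>> drive_tool --pt "0 0 0 6 0.01" --pt "0 0 0 6 0.01" --pt "0 0 0 0 0.01"

```text
clock: 16.25
position: [472.0, -146.6, 113.6]
ee_rot: [0.409, 0.913, -0.0, 0.001]
contact_force: [2.7, -4.4, -1.6]
gripper_width: 18.3
```

>>> drive_tool --pt "0 0 0.0015 0 0.01" --pt "0 0 0.0015 0 0.01" --pt "0 0 0.0015 0 0.01" --pt "0 0 0 0 0.01"

```text
clock: 16.65
position: [472.3, -146.8, 111.2]
ee_rot: [0.408, 0.913, -0.0, 0.001]
contact_force: [-1.6, -4.2, 12.6]
gripper_width: 18.4
```

Run:
```python
from h import *
s=arm.read_state();print(s["position"],s["ee_rot"],s["contact_force"],s["wrist_torque"],s["gripper_width"])
```

```text
[ 472.27160117 -146.78505475  111.24765603] [ 4.08275171e-01  9.12857693e-01 -3.71980631e-04  1.44198265e-03] [-1.57742043 -4.21720542 12.58914008] [-1.22571416  0.53111455 -0.01415471] 18.423760979675503
```

>>> drive_tool --pt "-0.0002 -0.0005 0 0 0.01" --pt "0 0 0 0 0.01" --pt "0 0 0 0 0.01"

```text
clock: 16.95
position: [472.3, -146.9, 111.2]
ee_rot: [0.408, 0.913, 0.0, 0.002]
contact_force: [-1.1, -2.6, 12.5]
gripper_width: 18.5
```

Run:
```python
from h import *
s=arm.read_state();print(s["position"],s["ee_rot"],s["contact_force"],s["wrist_torque"],s["gripper_width"])
im,d=arm.get_image("top");cv2.imwrite("pics/t11.png",cv2.resize(im[90:280,90:440],None,fx=2.2,fy=2.2,interpolation=cv2.INTER_CUBIC))
th=np.radians(5.5);R=np.array([[np.cos(th),-np.sin(th)],[np.sin(th),np.cos(th)]])
piv=np.array([472,-146.6])+R@[75,0]
for a in(1.9,2.0,2.15):
    q=piv+R@[-105*np.cos(.6+a),0]; print(a,proj("top",np.r_[q,62+105*np.sin(.6+a)+8]))
g=im.max(2)[170:195,315];print(g.tolist())
im,d=arm.get_image("side");cv2.imwrite("pics/s11.png",cv2.resize(im[100:330,140:360],None,fx=2.6,fy=2.6,interpolation=cv2.INTER_CUBIC))
```

```text
[ 472.26749618 -146.89387844  111.24311655] [4.08423330e-01 9.12790970e-01 1.40515668e-04 1.73451456e-03] [-1.06499939 -2.62020846 12.49987782] [-0.75277757  0.39798916 -0.01061464] 18.492269237279274
1.9 [[309.83175913 179.63821625]]
2.0 [[309.16072835 178.31630928]]
2.15 [[308.21565137 177.01691712]]
[126, 123, 124, 126, 114, 62, 29, 42, 51, 38, 36, 73, 81, 75, 111, 124, 121, 125, 101, 104, 163, 240, 246, 244, 243]
```

View pics/t11.png

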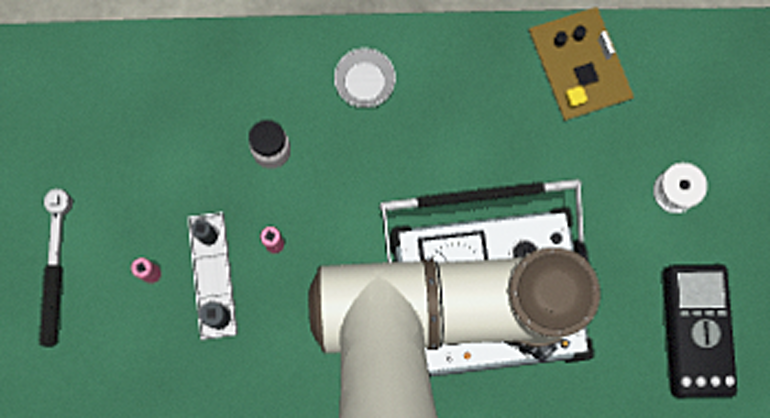

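View pics/s11.png

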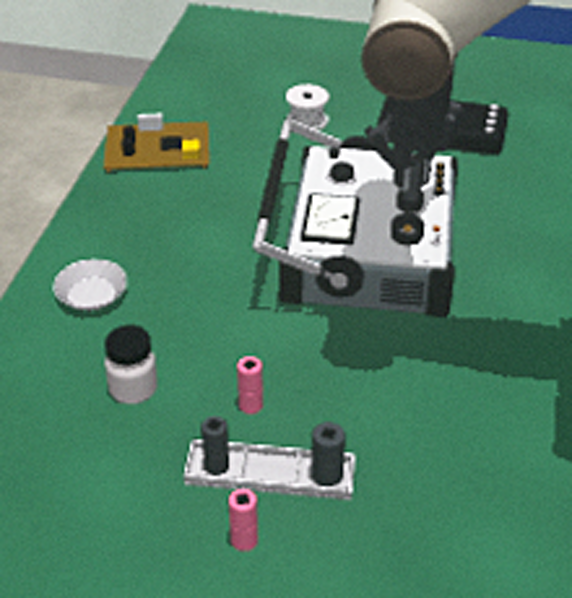

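```bash
python3 -c "
from bench import arm
print(arm.job_done())"
```

```text
the job is handed in; nothing more can be done
None
```

I swung the handle back to its rear stop, then seated the 13 mm socket (socket_a) on the middle nut. I handed in at about 17 s with the socket still gripped and pushed down at about 12 N. No other socket was tried, because the middle terminal's collar was clearly the smallest of the three.

**Checks on the seating**
- **Height:** the socket bottomed with its mouth at about 80 mm, which is panel height.
- **Turn sweep:** turning the gripper 60° under light push gave no further drop.
- **Hang test:** lifted, turned and lowered again, it caught about 4 mm higher. It dropped to the same depth once turned back. The task said a wrongly turned socket hangs 5 to 7 mm up, so this gap came out slightly smaller than stated.

**Other last checks**
- **Handle:** the bar is behind the case and the finger pushing it carried no force once it was past the detent. The top view puts it within about 2 mm of the 2.15 rad position, so I judged it clicked in.
- **Bench:** in the last pictures the other two sockets stood in the tray. The pink look-alikes and the other bench items looked undisturbed.

**Did not agree**
- The twist test showed no torque at the wrist, so it neither confirmed nor denied that the socket was on the nut. The jaws probably slipped around the socket.
- The gripper read 18.5 mm on a 20 mm socket.
- The top camera placed the terminal about 2 mm off in x from where the socket went on.

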